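# Third hand at the handle-screwing jig

### The job

Be the third hand at the screwing jig: swing the jig's end stop down onto the bed, then fetch the long beech handle bar, lay it flat on the bed with its end up against the stop and its side along both fence blocks, and press it against the fence with a steady push of about 10 N (5 to 15 N is fine) so that a colleague can screw the strap ends on. Do not ram the bar into the fence and leave everything else on the bench where it is. Finish while still holding the bar pressed there: do not let go.

Things in the scene. Friction and masses are not known exactly. Their poses are not given: they have to be found in the camera images.
- jig: the screwing jig, bolted to the bench: a grey metal plate 140 mm deep (its x) by 290 mm wide (its y) and 12 mm thick. Origin: centre of its underside, on the bench; its x axis points away from the robot towards the fence, y to the left along the fence, z up. The bed is its upper face, at z = 12 mm. A bar that is fully home (side on the fence, end on the stop) has its centre at x = 15, y = 0, z = 23 mm in this frame
- fence: the split fence on the jig: two steel blocks, each 22 mm deep, 35 mm wide, rising 25 mm above the bed. Same frame as the jig. Their flat faces towards the robot lie at x = 30 mm; the blocks span y = -80 to -45 mm and 45 to 80 mm; the 90 mm gap between them is open behind, so that a finger can go there on the far side of the bar
- stop (a joint): hinge of the end stop at the left end of the fence, in rad: 0 = down, lying level over the bed along the jig's -x, as a stop for the bar's end; 1.57 = upright; up to 1.9 = parked, leaning back over the fence. It starts parked, stays there by its weight, and falls down by itself once pushed well past upright towards the robot. Hinge axis along the jig's y at x = 45, z = 24 mm in the jig's frame
- stop_tip (a point): middle of the rounded end of the stop, a dark steel arm 13 mm wide (jig's y) and 14 mm thick, 57 mm from its hinge axis (7 mm more to the very end). The arm is centred at y = 97 mm in the jig's frame; down, its flat flank at y = 90 mm stops the bar. Hinge cheeks beside it rise to 24 mm above the bed
- bar_center (a point): centre (half-way up) of the long handle bar: plain beech, 180 mm long (its y), 30 mm wide (its x), 22 mm high, about 85 g, a brass-lined hole near each end; the same either way round. Lies loose on the bench, flat
- short_bar_center (a point): centre (half-way up) of the other handle bar, alike but only 120 mm long (its y), not wanted: leave it where it lies
- mirror_a: red heart-shaped pocket mirror, 62 mm, 8 mm thick, lying loose; not to be disturbed. Origin under its middle
- mirror_b: another such heart-shaped mirror; not to be disturbed. Origin under its middle
- spool: thread spool standing up, 44 mm across, 56 mm high; not to be disturbed. Origin under its centre
- glue: glue jar, 64 mm across, 75 mm high; not to be disturbed. Origin under its centre
- driver: screwdriver lying on the bench, for the colleague; not to be disturbed
- phone: phone in a white case lying flat, 150 x 72 x 9 mm; not to be disturbed. Origin under its middle
- mallet: rubber mallet lying on the bench, about 250 mm long, 60 mm high; not to be disturbed
Not all that is in view belongs to the job. What is shaped like the part that bears bar_center but pink is not meant.

How it is judged:
On the way, in this order (a step that is already met when the one before it is completed fails the run):
1. the end stop is swung down (value of joint stop below 0.1 rad), for 0.2 s.
2. the long bar lies flat on the bed, its side at the fence and its end at the stop (x of bar_center in the frame of jig between 0.01 and 0.018 m and y of bar_center in the frame of jig between -0.0045 and 0.004 m and z of bar_center in the frame of jig between 0.02 and 0.027 m and angle between the y axis of bar_center and the y axis of jig, either way round below 0.04 rad and angle between the z axis of bar_center and the z axis of jig, either way round below 0.06 rad and value of joint stop below 0.1 rad), for 0.1 s.
At the end, for the whole second after the job is handed in: Stop down (below 0.1 rad); long bar flat on the bed (within 3 mm), within 5 mm of the fence line and parallel to it within 0.04 rad, its end within 4.5 mm of the stop, at rest, touched by the fingers and pressed on the fence with 5 to 15 N through the last second (all of step 2 and contact force between bar and fence between 5 and 15 N and contact force between the fingers and bar above 2 N and linear speed of bar below 0.01 m/s); the arm keeps its last pose, push and grip.
It fails at once if the bar is rammed into the fence (over 40 N) (contact force between bar and fence above 40 N).
It fails at once if something else on the bench is disturbed (moved over 30 mm) (distance of any of short_bar_center, mirror_a, mirror_b, spool, glue, driver, phone, mallet from where it was at the start of the episode above 0.03 m).
It also fails if it takes over 72 s, if anything falls off the work surface, if the arm or the gripper's body presses on something with over 40 N, if the wrist force passes 120 N, or if a joint passes its speed limit or range.

### The arm

A 6-joint arm with a two-finger parallel gripper is mounted at the origin on the work surface. World frame = base frame: x ahead of the robot, y to its left, z up, the work surface at z = 0. Lengths are in m, angles in rad, forces in N, time in s.
With the tool pointing down it reaches from about 0.3 to 0.875 m from the base axis. Payload 6.4 kg.
Tool frame: the origin (TCP) lies on the mounting face of the last link; the fingertips stand 173 mm ahead of it and the grasp point (between the pads) lies 155 mm ahead of it (ctrl.grip_point_offset is the distance from the TCP to the grasp point, in m); z points along the fingers, y is the line along which they close (so a half turn about z gives the same grasp; the last joint's range is limited). The gripper opens to 85 mm and grips with 20 to 120 N. Pads are 22 mm wide; open, the fingers measure 114 mm over their backs; the gripper's body (76 mm by 85 mm) begins 54 mm behind the grasp point. The pads swing forward as they close: fully open they stand 13 mm farther back than shut.
Start: joints at [1.034, 0.181, 1.607, -0, 1.354, -0.206], TCP at [0.187, 0.544, 0.405] pointing down, gripper open.
Joint ranges: [-2.99, 2.99], [-0.89, 2.07], [0.3, 2.58], [-1.14, 4.28], [0, 2.63], [-3.12, 3.12]. Speed limits (rad/s): [2.57, 2.57, 3.01, 3.14, 3.14, 3.14].

### API

Orientations are given as a unit quaternion [w, x, y, z].
In Python, from bench import status, imaging, ctrl, models gives the robot as it stands.
- The arm moves only by the tool send_rows, never from a script. Its argument "commands" is a list that holds one entry, the list of rows, each a list of 6 numbers: the shift along the tool's x, y, z normalised to -1 to 1, where 1 is 3 cm, then the turn, a rotation vector about the tool's x, y, z normalised to -1 to 1, where 1 is 0.1 rad. A call has 1 to 8 rows; each row shifts and turns the commanded pose from where the row before left it, along the tool's axes as they then stand; what a row does not reach is not made up. A row lasts 1/12 s, in which the tool goes at most 41.7 mm and 7.16 degrees, less where a joint would pass 70% of its speed; a pose out of reach is approached as far as the arm can. A call with a number of a shift or a turn outside -1 to 1 is refused whole. A call with a gripper value outside its range is refused whole. "jaw" is the opening, from 0 (shut) to 1 (fully open), set as the call begins (left out, the last holds). The fingers move at their own pace and stop on an object; the grip force is fixed at half the most. Time passes only in rows, so rows that do not move let the fingers close. It gives the time, the measured TCP pose, the force, the opening and the grip force at its end, in the units of the state.
- status.get_obs(): the state, without advancing time (a new reading comes with each control period).
- imaging.camera(name): name is "side" or "top" or "wrist"; returns a dict with "image" (420x560x3 uint8, blue, green, red), "depth" (420x560 float32, m along the optical axis (not along the pixel's ray), 0 where there is no reading), "mtx" (3x3 intrinsics, pixels), "k1" (the pictures are not rectified: a ray, as slopes to the right and down, at radius r is drawn at 1 + k1 r^2 times it, then the intrinsics apply), "pose" (4x4, takes a point from camera to world coordinates). Camera axes: x right, y down, z forward; pixel columns grow to the right and rows downward; lengths in m; the calibration is good to about 2 mm. A picture is of the moment at which its call begins.
- ctrl.hand_in(): hands the job in; it is judged then, once.
Trained networks look in a picture, given as the dict that the camera call returned (one of the last four; its "shot" number tells which), for a name from the list of things; names that differ only in an ending like _2 or _b are one class to them, and where a whole thing is asked for, a point or a joint stands for the part that bears it (a point fixed in the world has none). Each returns a list of dicts, best first, with "confidence" (0 to 1); they miss things now and then, are a little off and sometimes report something else, mostly with a low value. They report only what shows in the picture. A call takes as long as a camera call. They do not tell look-alikes from the thing itself.
- models.recognise(picture, name): "centre" ([column, row] in pixels, amid what is visible of it).
- models.regions_of(picture, name): "region" (420x560 bool, what is visible of it) and "centre" ([column, row] in pixels, amid what is visible of it).
The state is a dict: "time_s": time; "q": joint angles; "dq": joint speeds; "joint_efforts": joint torques, N m; "eef_pos": TCP position; "eef_rot": TCP orientation; "wrist_force": force on the tool from outside, world axes, zero at the start; "torque": the same for the moment, N m; "opening": opening from 0.0 (shut) to 1.0 (fully open); "grasp_force": force on a finger pad.
Only numpy, scipy, OpenCV 4.12 (cv2) and the standard library are available. Lean on these libraries where they do the work, as an engineer would, in place of code of your own. Each camera call takes 0.05 s, during which the arm holds its last target. There are 200 camera calls.

## Working session

There is one attempt and no reset: what is moved stays moved. The work goes in short steps, Python scripts to look and compute and a tool call to move; the robot and the scene stay as the last step left them, time stands still between calls to the robot, and variables do not carry over. Pictures are saved under pics/ and viewed, at most 10 in all, crops included, and the job is handed in when it is done.

Besides the shell and the picture viewer there is one more tool, called after ">>>" as name([rows], argument=value, ...), one row to a line, values as JSON. send_rows: Moves the arm, as the interface text tells. Its arguments: {"type":"object","properties":{"commands":{"type":"array"},"jaw":{"type":"number"}},"required":["commands"]}

```bash
mkdir -p pics; cat > h.py <<'E'
import numpy as np, cv2
from bench import status, imaging, ctrl, models
def cloud(p):
    d=p["depth"];K=p["mtx"];h,w=d.shape
    u,v=np.meshgrid(np.arange(w),np.arange(h))
    x=(u-K[0,2])/K[0,0];y=(v-K[1,2])/K[1,1]
    r=np.hypot(x,y);s=r.copy()
    for _ in range(10): s=r/(1+p["k1"]*s*s)
    f=np.where(r>0,s/np.maximum(r,1e-9),1)
    P=np.stack([x*f*d,y*f*d,d,np.ones_like(d)],-1)@p["pose"].T
    P=P[...,:3];P[d<=0]=np.nan
    return P
def look(P,m):
    q=P[m];q=q[~np.isnan(q[:,0])];return q
E
python3 - <<'E'
from h import *
for c in("top","side"):
    p=imaging.camera(c);cv2.imwrite(f"pics/{c}1.png",p["image"]);P=cloud(p)
    print(c,p["pose"].round(3).tolist())
    for n in("jig","fence","stop","stop_tip","bar_center","short_bar_center","mirror_a","spool","glue","driver","phone","mallet"):
        for r in models.regions_of(p,n)[:3]:
            q=look(P,r["region"]); 
            if len(q)<5: continue
            rc=cv2.minAreaRect(q[:,:2].astype(np.float32))
            print(n,round(r["confidence"],2),np.round(r["centre"]),np.median(q,0).round(3),"zmax",np.percentile(q[:,2],95).round(3),np.round(rc[0],3),np.round(rc[1],3),round(rc[2],1))
s=status.get_obs();print(s["time_s"],s["eef_pos"],s["eef_rot"],s["wrist_force"])
E
```

```text
top [[0.026, -0.991, 0.131, 0.358], [-1.0, -0.026, 0.005, 0.001], [-0.001, -0.131, -0.991, 1.265], [0.0, 0.0, 0.0, 1.0]]
jig 0.56 [254. 200.] [0.55  0.106 0.012] zmax 0.035 [0.555 0.105] [0.153 0.302] 6.0
jig 0.16 [148. 242.] [0.402 0.426 0.009] zmax 0.014 [0.4  0.43] [0.078 0.158] 80.4
fence 0.53 [218. 180.] [0.595 0.207 0.053] zmax 0.086 [0.601 0.214] [0.047 0.026] 17.8
fence 0.48 [265. 184.] [0.59  0.062 0.037] zmax 0.042 [0.595 0.108] [0.028 0.162] 5.7
fence 0.27 [264. 142.] [0.739 0.056 0.007] zmax 0.012 [0.742 0.054] [0.053 0.055] 59.6
stop 0.5 [218. 183.] [0.594 0.205 0.063] zmax 0.087 [0.595 0.206] [0.027 0.011] 2.9
stop 0.31 [119. 208.] [0.506 0.53  0.021] zmax 0.028 [0.536 0.536] [0.034 0.175] 86.9
stop_tip 0.45 [267. 142.] [0.739 0.058 0.007] zmax 0.012 [0.743 0.056] [0.06  0.054] 55.6
bar_center 0.72 [353. 232.] [ 0.453 -0.236  0.022] zmax 0.026 [ 0.453 -0.24 ] [0.178 0.03 ] 82.3
bar_center 0.64 [364. 286.] [ 0.272 -0.275  0.022] zmax 0.026 [ 0.269 -0.281] [0.188 0.032] 63.7
short_bar_center 0.83 [348. 174.] [ 0.633 -0.219  0.021] zmax 0.026 [ 0.635 -0.22 ] [0.032 0.12 ] 
[... 2016 characters left out ...]
.174] [0.092 0.044] 41.4
glue 0.8 [284. 122.] [0.62  0.379 0.046] zmax 0.074 [0.632 0.427] [0.131 0.066] 78.5
glue 0.37 [388. 247.] [ 0.772 -0.197  0.044] zmax 0.057 [ 0.789 -0.175] [0.082 0.045] 55.5
driver 0.64 [347. 217.] [ 0.723 -0.058  0.006] zmax 0.009 [ 0.721 -0.051] [0.059 0.058] 4.9
phone 0.68 [217. 128.] [0.4   0.421 0.007] zmax 0.01 [0.401 0.424] [0.078 0.151] 81.8
mallet 0.95 [292. 405.] [ 0.443 -0.514  0.04 ] zmax 0.061 [ 0.388 -0.501] [0.075 0.246] 75.1
mallet 0.26 [390. 244.] [ 0.772 -0.198  0.045] zmax 0.057 [ 0.779 -0.19 ] [0.048 0.046] 54.0
1.3 [0.18673008 0.54385353 0.40468679] [5.16802287e-06 1.64637303e-01 9.86354175e-01 2.04657366e-05] [0.43892104 0.81967226 0.51693561]
```

View pics/top1.png

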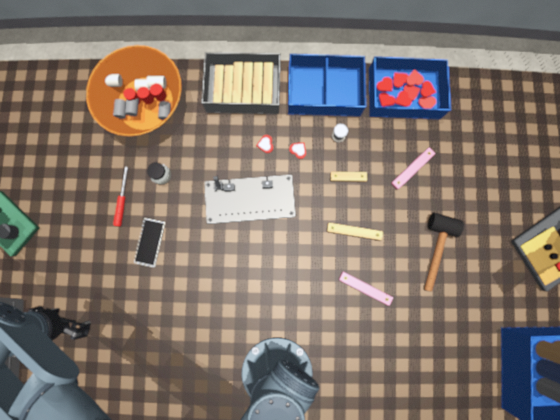

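View pics/side1.png

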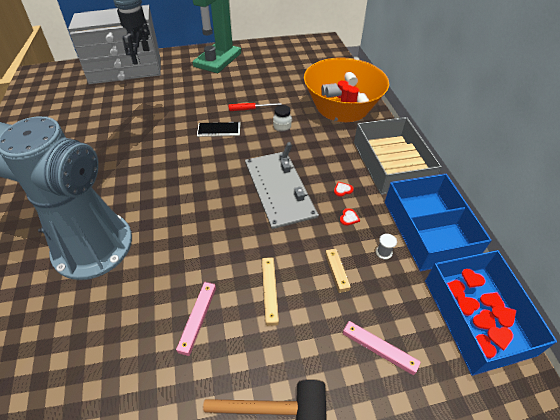

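Top view: the beech long bar is at about (354,231), the short one at (349,176), the jig at (250,199) and the parked stop at about (220,184). The pink bars at (366,288) and (413,168) are decoys. The side view agrees. Next I'll refine the jig and bar poses with rays onto known planes.

```bash
cat >> h.py <<'E'
from scipy.spatial.transform import Rotation as R
def onplane(p,m,z):
    v,u=np.nonzero(m);K=p["mtx"]
    x=(u-K[0,2])/K[0,0];y=(v-K[1,2])/K[1,1];r=np.hypot(x,y);s=r.copy()
    for _ in range(10): s=r/(1+p["k1"]*s*s)
    f=np.where(r>0,s/np.maximum(r,1e-9),1)
    D=np.stack([x*f,y*f,np.ones_like(x)],-1)@p["pose"][:3,:3].T;o=p["pose"][:3,3]
    return (o+D*((z-o[2])/D[:,2])[:,None])[:,:2]
def goto(tip,yaw,n=0):
    """tip: world position of the grasp point, tool down, tool y axis at angle yaw from world x."""
    s=status.get_obs();q=s["eef_rot"];r=R.from_quat([q[1],q[2],q[3],q[0]])
    y=np.array([np.cos(yaw),np.sin(yaw),0]);z=np.array([0,0,-1.]);T=R.from_matrix(np.stack([np.cross(y,z),y,z],1))
    d=r.inv().apply(np.array(tip)-z*ctrl.grip_point_offset-s["eef_pos"])/.03
    rv=(r.inv()*T).as_rotvec()/.1
    print("pos",s["eef_pos"].round(4),"shift(units)",d.round(2),"turn(units)",rv.round(2),"F",np.round(s["wrist_force"],1),"t",s["time_s"])
E
python3 - <<'E'
from h import *
def rect(p,m,z):
    m=cv2.morphologyEx(m.astype(np.uint8),cv2.MORPH_OPEN,np.ones((3,3)));q=onplane(p,m,z)
    rc=cv2.minAreaRect(q.astype(np.float32));return np.round(rc[0],4),np.round(rc[1],3),round(rc[2],2),q.mean(0).round(4)
for c in("top","side"):
    p=imaging.camera(c)
    for n,z in(("jig",.012),("bar_center",.022)):
        for r in models.regions_of(p,n)[:3]: print(c,n,rect(p,r["region"],z))
s=status.get_obs();print(s["q"])
print(ctrl.grip_point_offset)
E
```

```text
top jig (array([0.5517, 0.1032]), array([0.151, 0.293]), 3.13, array([0.5508, 0.1047]))
top bar_center (array([ 0.2717, -0.277 ]), array([0.18 , 0.031]), 63.76, array([ 0.2703, -0.2784]))
top bar_center (array([ 0.452 , -0.2402]), array([0.181, 0.036]), 83.97, array([ 0.4521, -0.2406]))
top bar_center (array([ 0.6666, -0.4375]), array([0.031, 0.178]), 45.17, array([ 0.6716, -0.4409]))
side jig (array([0.5564, 0.1178]), array([0.164, 0.337]), 3.69, array([0.5509, 0.0893]))
side bar_center (array([ 0.2715, -0.2837]), array([0.184, 0.038]), 63.76, array([ 0.2702, -0.2881]))
side bar_center (array([ 0.4506, -0.2458]), array([0.18 , 0.031]), 81.7, array([ 0.4506, -0.2486]))
side bar_center (array([0.7332, 0.0357]), array([0.056, 0.053]), 58.51, array([0.7324, 0.039 ]))
[ 1.03369874e+00  1.80810456e-01  1.60702715e+00  1.27137826e-05
  1.35381612e+00 -2.06314375e-01]
0.1547
```

```bash
python3 -c "
from h import *
goto([.60,.19,.25],.061)"
```

```text
pos [0.1867 0.5438 0.4047] shift(units) [-16.86  -6.68  -0.  ] turn(units) [-0.    0.   11.79] F [ 0.6 -0.7  0.8] t 1.6
```

>>> send_rows([
  [[0,0,0,0,0,1],[0,0,0,0,0,1],[0,0,0,0,0,1],[0,0,0,0,0,1],[0,0,0,0,0,1],[0,0,0,0,0,1],[0,0,0,0,0,1],[0,0,0,0,0,1]],
], jaw=0)

```text
time_s: 2.27
eef_pos: [0.1867, 0.5438, 0.4047]
eef_rot: [0.0, 0.538, 0.843, -0.0]
wrist_force: [-0.7, 0.1, 0.1]
opening: 0.004
grasp_force: 0.0
```

>>> send_rows([
  [[0,0,0,0,0,1],[0,0,0,0,0,1],[0,0,0,0,0,1],[0,0,0,0,0,0.8],[0,0,0,0,0,0]],
])

```text
time_s: 2.68
eef_pos: [0.1867, 0.5438, 0.4047]
eef_rot: [0.0, 0.687, 0.727, -0.0]
wrist_force: [-0.2, -0.0, 0.5]
opening: 0.001
grasp_force: 0.0
```

```bash
python3 -c "
from h import *
goto([.60,.19,.25],.061)"
```

```text
pos [0.1867 0.5438 0.4047] shift(units) [-12.56  13.08  -0.  ] turn(units) [-0.    0.   -0.04] F [-0.2 -0.   0.5] t 2.6833
```

>>> send_rows([
  [[-0.9,0.95,0,0,0,0],[-0.9,0.95,0,0,0,0],[-0.9,0.95,0,0,0,0],[-0.9,0.95,0,0,0,0],[-0.9,0.95,0,0,0,0],[-0.9,0.95,0,0,0,0],[-0.9,0.95,0,0,0,0],[-0.9,0.95,0,0,0,0]],
])

```text
time_s: 3.35
eef_pos: [0.4285, 0.3404, 0.4049]
eef_rot: [0.0, 0.684, 0.729, 0.0]
wrist_force: [1.2, 0.7, 0.0]
opening: -0.001
grasp_force: 0.0
```

>>> send_rows([
  [[-0.9,0.9,0,0,0,0],[-0.9,0.9,0,0,0,0],[-0.9,0.9,0,0,0,0],[-0.9,0.9,0,0,0,0],[-0.9,0.9,0,0,0,0],[-0.9,0.9,0,0,0,0],[0,0,0,0,0,0]],
])

```text
time_s: 3.93
eef_pos: [0.6028, 0.1848, 0.4045]
eef_rot: [0.002, 0.687, 0.727, 0.0]
wrist_force: [-1.0, 0.5, -0.2]
opening: 0.002
grasp_force: 0.0
```

```bash
python3 - <<'E'
from h import *
goto([.60,.19,.25],.061)
p=imaging.camera("wrist");cv2.imwrite("pics/w1.png",p["image"]);P=cloud(p);print(p["pose"].round(3).tolist())
for n in("jig","fence","stop","stop_tip"):
    for r in models.regions_of(p,n)[:2]:
        q=look(P,r["region"]);rc=cv2.minAreaRect(q[:,:2].astype(np.float32))
        print(n,round(r["confidence"],2),np.round(r["centre"]),q.mean(0).round(3),q.min(0).round(3),q.max(0).round(3),np.round(rc[0],3),np.round(rc[1],3),round(rc[2],1))
E
```

```text
pos [0.6028 0.1848 0.4045] shift(units) [ 0.18 -0.08 -0.01] turn(units) [ 0.02  0.02 -0.04] F [-1.   0.5 -0.2] t 3.9333
[[0.998, 0.054, 0.02, 0.599], [0.058, -0.955, -0.292, 0.259], [0.003, 0.293, -0.956, 0.374], [0.0, 0.0, 0.0, 1.0]]
jig 0.92 [219. 193.] [0.545 0.155 0.015] [ 0.466  0.01  -0.001] [0.624 0.255 0.278] [0.55  0.131] [0.147 0.238] 6.4
fence 0.65 [258. 191.] [0.587 0.172 0.037] [0.573 0.144 0.011] [0.6   0.189 0.043] [0.587 0.166] [0.024 0.043] 6.0
stop 0.95 [270. 160.] [0.599 0.208 0.068] [0.582 0.199 0.014] [0.613 0.214 0.088] [0.597 0.207] [0.031 0.013] 5.4
stop_tip 0.77 [272. 161.] [0.598 0.208 0.066] [0.579 0.198 0.013] [0.613 0.214 0.088] [0.596 0.206] [0.034 0.013] 5.3
```

View pics/w1.png

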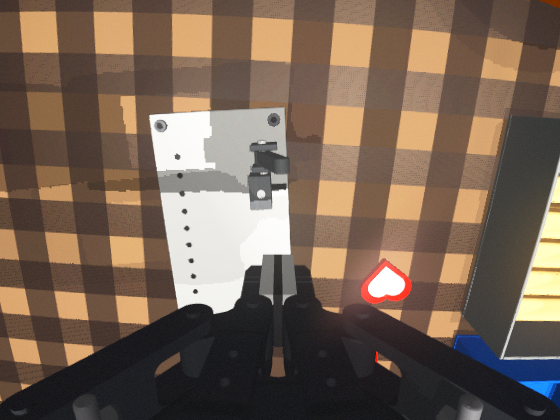

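Wrist view: the jig plate has corners at (152,115) and (284,108), the stop leans back with its tip at about (285,163), and the left fence block is at (260,192). I'll fit the plate's front and left edges for its pose.

```bash
python3 - <<'E'
from h import *
p=imaging.camera("wrist");m=models.regions_of(p,"jig")[0]["region"]
g=cv2.morphologyEx(m.astype(np.uint8),cv2.MORPH_CLOSE,np.ones((9,9)))
def fit(pts):
    vx,vy,x,y=cv2.fitLine(pts.astype(np.float32),cv2.DIST_HUBER,0,.01,.01).ravel();return np.degrees(np.arctan2(vy,vx)),x,y
def edge(px):
    mm=np.zeros_like(g);
    for v,u in px: mm[v,u]=1
    return onplane(p,mm,.012)
front=edge([(v,np.nonzero(g[v])[0][0]) for v in range(130,290)])
left=edge([(np.nonzero(g[:,u])[0][0],u) for u in range(165,275)])
back=edge([(v,np.nonzero(g[v])[0][-1]) for v in list(range(112,140))+list(range(215,245))])
a,b,c=fit(front),fit(left),fit(back);print(a,b,c)
for yaw in np.radians([3,4,5,6]):
    ex=np.array([np.cos(yaw),np.sin(yaw)]);ey=np.array([-ex[1],ex[0]])
    f=front@ex;k=back@ex;l=left@ey
    cc=(np.median(f)+.07)*ex+(np.median(l)-.145)*ey
    print(np.degrees(yaw),cc.round(4),"depth",(np.median(k)-np.median(f)).round(4),"std",f.std().round(4),l.std().round(4),k.std().round(4))
E
```

```text
Traceback (most recent call last):
IndexError: index -1 is out of bounds for axis 0 with size 0
```

```bash
python3 - <<'E'
from h import *
p=imaging.camera("wrist")
g=((cv2.cvtColor(p["image"],cv2.COLOR_BGR2HSV)[...,1]<40)&(p["image"][...,1]>110)).astype(np.uint8)
g=cv2.morphologyEx(g,cv2.MORPH_OPEN,np.ones((5,5)))
n,lab,st,_=cv2.connectedComponentsWithStats(g);i=lab[230,230];g=(lab==i);print(st[i])
def edge(px):
    mm=np.zeros(g.shape,bool)
    for v,u in px: mm[v,u]=1
    return onplane(p,mm,.012)
front=edge([(v,np.nonzero(g[v])[0][0]) for v in range(135,290)])
left=edge([(np.nonzero(g[:,u])[0][0],u) for u in range(175,265)])
back=edge([(v,np.nonzero(g[v])[0][-1]) for v in list(range(125,138))+list(range(215,240))])
for yaw in np.radians([3,4,5,6]):
    ex=np.array([np.cos(yaw),np.sin(yaw)]);ey=np.array([-ex[1],ex[0]])
    f=front@ex;k=back@ex;l=left@ey
    cc=(np.median(f)+.07)*ex+(np.median(l)-.145)*ey
    print(np.degrees(yaw),cc.round(4),"depth",(np.median(k)-np.median(f)).round(4),"std",f.std().round(4),l.std().round(4),k.std().round(4))
E
```

```text
[  156   115   140   199 20839]
3.0000000000000004 [0.5516 0.1028] depth 0.1393 std 0.0028 0.0014 0.0027
4.0 [0.5525 0.1033] depth 0.139 std 0.0019 0.0009 0.0019
5.0 [0.5533 0.1036] depth 0.1386 std 0.001 0.0005 0.001
6.000000000000001 [0.5541 0.1037] depth 0.1384 std 0.0004 0.0003 0.0003
```

```bash
python3 -c "
from h import *
goto([.643,.211,.076],.107)"
```

```text
pos [0.5979 0.191  0.4049] shift(units) [0.57 1.54 5.81] turn(units) [ 0.   -0.   -0.45] F [-0.2 -0.2 -0.2] t 4.3333
```

>>> send_rows([
  [[0.3,0.75,0,0,0,-0.45],[0.27,0.79,0,0,0,0],[0,0,1,0,0,0],[0,0,1,0,0,0],[0,0,1,0,0,0],[0,0,1,0,0,0],[0,0,1,0,0,0],[0,0,0.8,0,0,0]],
])

```text
time_s: 5.0
eef_pos: [0.6421, 0.2117, 0.2284]
eef_rot: [-0.001, 0.668, 0.744, -0.001]
wrist_force: [-0.6, -0.3, 0.5]
opening: 0.001
grasp_force: 0.0
```

>>> send_rows([
  [[0,0,0,0,0,0],[0,-0.5,0,0,0,0],[0,-0.5,0,0,0,0],[0,-0.5,0,0,0,0],[0,-0.5,0,0,0,0],[0,-0.5,0,0,0,0]],
])

```text
time_s: 5.5
eef_pos: [0.5685, 0.2035, 0.2329]
eef_rot: [0.001, 0.669, 0.744, 0.001]
wrist_force: [0.4, -0.5, 0.2]
opening: -0.003
grasp_force: 0.0
```

>>> send_rows([
  [[0,-0.5,0,0,0,0],[0,-0.5,0,0,0,0],[0,-0.3,0,0,0,0],[0,0,0,0,0,0],[0,0,0,0,0,0]],
])

```text
time_s: 5.92
eef_pos: [0.5304, 0.1992, 0.232]
eef_rot: [0.001, 0.669, 0.743, 0.001]
wrist_force: [0.4, 1.0, 1.3]
opening: -0.001
grasp_force: 0.0
```

```bash
python3 - <<'E'
from h import *
goto([.643,.211,.076],.107)
p=imaging.camera("side");cv2.imwrite("pics/s2.png",cv2.resize(p["image"][100:250,200:400],None,fx=3,fy=3))
E
```

```text
pos [0.5304 0.1992 0.232 ] shift(units) [-0.01  3.77  0.05] turn(units) [ 0.02 -0.   -0.01] F [0.4 1.  1.3] t 5.9167
```

View pics/s2.png

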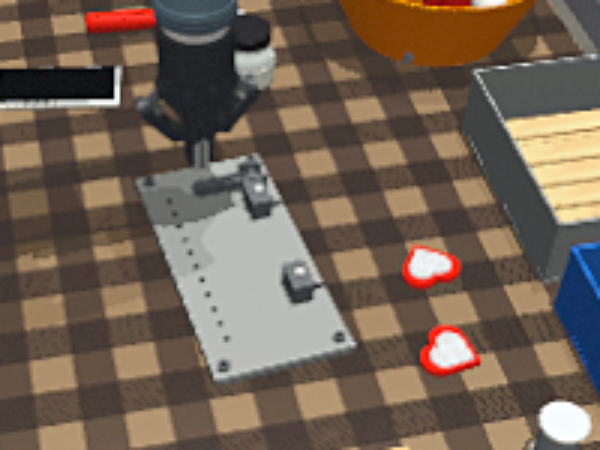

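The stop now lies down over the bed, with its arm at about (215,183) in the crop. On to the bar.

>>> send_rows([
  [[0,0,-1,0,0,0],[0,0,-1,0,0,0],[0,0,-1,0,0,0.6],[-1,0,-1,0,0,0.6],[-1,0,-0.5,0,0,0.6],[-1,0,0,0,0,0.6],[-1,0,0,0,0,0],[-1,0,0,0,0,0]],
], jaw=1)

```text
time_s: 6.63
eef_pos: [0.5212, 0.0486, 0.3665]
eef_rot: [0.001, 0.753, 0.658, 0.001]
wrist_force: [-0.4, 0.2, 0.3]
opening: 0.996
grasp_force: 0.0
```

>>> send_rows([
  [[-1,0,0,0,0,0],[-1,0,0,0,0,0],[-1,0,0,0,0,0],[-1,0,0,0,0,0],[-1,0,0,0,0,0],[-1,0,0,0,0,0],[-1,0,0,0,0,0],[0,0,0,0,0,0]],
])

```text
time_s: 7.3
eef_pos: [0.4925, -0.163, 0.366]
eef_rot: [0.002, 0.755, 0.656, -0.0]
wrist_force: [0.6, -0.3, 1.0]
opening: 1.002
grasp_force: 0.0
```

```bash
python3 - <<'E'
from h import *
goto([.452,-.243,.2],-.13)
p=imaging.camera("wrist")
for r in models.regions_of(p,"bar_center")[:3]:
    q=onplane(p,r["region"],.022);rc=cv2.minAreaRect(q.astype(np.float32));print(round(r["confidence"],2),r["centre"],np.round(rc[0],4),np.round(rc[1],3),rc[2],q.mean(0))
cv2.imwrite("pics/w3.png",p["image"])
E
```

```text
pos [ 0.4925 -0.163   0.366 ] shift(units) [-2.83 -0.97  0.38] turn(units) [ 0.02  0.03 -0.09] F [ 0.6 -0.3  1. ] t 7.3
0.77 [97.9, 276.8] [ 0.2917 -0.2466] [0.129 0.036] 64.15536499023438 [ 0.29554191 -0.23669797]
0.77 [470.5, 401.7] [ 0.6575 -0.4306] [0.02  0.179] 43.89226150512695 [ 0.69081992 -0.46800352]
0.55 [248.4, 255.3] [ 0.4553 -0.2387] [0.181 0.03 ] 82.0910873413086 [ 0.45623495 -0.23234717]
```

View pics/w3.png

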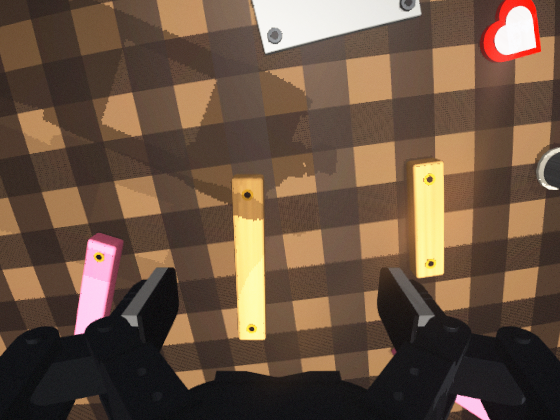

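The wrist view shows the whole beech long bar at about (249,258), centre (0.4553, -0.2387), yaw -0.138.

```bash
python3 -c "
from h import *
goto([.4553,-.2387,.022],-.138)"
```

```text
pos [ 0.4926 -0.1595  0.3656] shift(units) [-2.79 -0.88  6.29] turn(units) [0.01 0.   0.  ] F [-0.5 -0.6  0.1] t 7.4
```

>>> send_rows([
  [[-0.95,-0.3,0.3,0,0,0],[-0.95,-0.3,0.6,0,0,0],[-0.89,-0.28,1,0,0,0],[0,0,1,0,0,0],[0,0,1,0,0,0],[0,0,1,0,0,0],[0,0,0,0,0,0],[0,0,0,0,0,0]],
])

```text
time_s: 8.07
eef_pos: [0.4548, -0.2362, 0.2171]
eef_rot: [-0.002, 0.753, 0.658, -0.0]
wrist_force: [0.2, 0.6, 0.3]
opening: 0.999
grasp_force: 0.0
```

```bash
python3 - <<'E'
from h import *
goto([.4553,-.2387,.022],-.138)
p=imaging.camera("wrist")
for r in models.regions_of(p,"bar_center")[:3]:
    q=onplane(p,r["region"],.022);rc=cv2.minAreaRect(q.astype(np.float32));print(round(r["confidence"],2),r["centre"],np.round(rc[0],4),np.round(rc[1],3),rc[2],q.mean(0))
E
```

```text
pos [ 0.4548 -0.2362  0.2171] shift(units) [-0.08  0.03  1.35] turn(units) [-0.03 -0.02  0.04] F [0.2 0.6 0.3] t 8.0667
0.94 [18.0, 264.7] [ 0.3078 -0.2402] [0.104 0.026] 67.05059814453125 [ 0.31141456 -0.2286784 ]
0.61 [277.9, 219.0] [ 0.4554 -0.2338] [0.165 0.031] 82.15735626220703 [ 0.45690491 -0.22249787]
```

>>> send_rows([
  [[-0.08,0,0.7,0,0,0],[0,0,0.65,0,0,0],[0,0,0,0,0,0],[0,0,0,0,0,0]],
])

```text
time_s: 8.5
eef_pos: [0.4551, -0.2398, 0.179]
eef_rot: [0.0, 0.753, 0.658, 0.0]
wrist_force: [0.2, -0.6, -0.2]
opening: 1.005
grasp_force: 0.0
```

>>> send_rows([
  [[0,0,0,0,0,0],[0,0,0,0,0,0],[0,0,0,0,0,0],[0,0,0,0,0,0],[0,0,0,0,0,0],[0,0,0,0,0,0],[0,0,0,0,0,0],[0,0,0,0,0,0]],
], jaw=0)

```text
time_s: 9.17
eef_pos: [0.455, -0.2402, 0.1786]
eef_rot: [0.001, 0.753, 0.658, 0.0]
wrist_force: [-0.8, 0.5, 6.6]
opening: 0.339
grasp_force: 61.6
```

>>> send_rows([
  [[0,0,-0.5,0,0,0],[0,0,-1,0,0,0],[0,0,-1,0,0,0],[0,0,-1,0,0,0],[0,0,0,0,0,-0.8],[0,0,0,0,0,-0.8],[0,0,0,0,0,-0.85],[0,0,0,0,0,0]],
])

```text
time_s: 9.83
eef_pos: [0.4544, -0.2398, 0.2829]
eef_rot: [0.0, 0.666, 0.746, -0.0]
wrist_force: [0.4, 0.4, 0.1]
opening: 0.335
grasp_force: 60.7
```

```bash
python3 -c "
from h import *
J=np.array([.554,.104]);a=.107;ex=np.array([np.cos(a),np.sin(a)]);ey=np.array([-ex[1],ex[0]])
t=J+.0*ex-.025*ey;print(t)
goto([*t,.125],a)"
```

```text
[0.5566699  0.07914298]
pos [ 0.4544 -0.2398  0.2829] shift(units) [10.18  4.58  0.1 ] turn(units) [0.   0.   0.06] F [0.4 0.4 0.1] t 9.8333
```

>>> send_rows([
  [[0.97,0.45,0,0,0,0],[0.97,0.45,0,0,0,0],[0.97,0.45,0,0,0,0],[0.97,0.45,0,0,0,0],[0.97,0.45,0,0,0,0],[0.97,0.45,0,0,0,0],[0.97,0.45,0,0,0,0],[0.97,0.45,0,0,0,0]],
])

```text
time_s: 10.5
eef_pos: [0.5364, 0.005, 0.2824]
eef_rot: [-0.0, 0.668, 0.744, -0.0]
wrist_force: [0.3, -0.7, -0.0]
opening: 0.335
grasp_force: 60.6
```

>>> send_rows([
  [[0.9,0.4,0,0,0,0],[0.8,0.4,0,0,0,0],[0.7,0.2,0,0,0,0.06],[0,0,0,0,0,0],[0,0,0,0,0,0],[0,0,0,0,0,0]],
])

```text
time_s: 11.0
eef_pos: [0.558, 0.078, 0.2823]
eef_rot: [-0.0, 0.67, 0.743, -0.0]
wrist_force: [-0.2, -0.2, -0.9]
opening: 0.335
grasp_force: 60.6
```

```bash
python3 - <<'E'
from h import *
goto([.5567,.0791,.125],.107)
p=imaging.camera("wrist");cv2.imwrite("pics/w4.png",p["image"]);P=cloud(p)
b=np.isfinite(P[...,2])
for n in("bar_center","stop","fence"):
  for r in models.regions_of(p,n)[:2]:
    q=look(P,r["region"]);rc=cv2.minAreaRect(q[:,:2].astype(np.float32));print(n,round(r["confidence"],2),np.round(r["centre"]),np.median(q,0).round(4),np.round(rc[0],4),np.round(rc[1],3),rc[2])
E
```

```text
pos [0.558  0.078  0.2823] shift(units) [ 0.04 -0.04  0.09] turn(units) [-0.01  0.   -0.04] F [-0.2 -0.2 -0.9] t 11.0
bar_center 0.87 [275. 208.] [0.5552 0.1143 0.1257] [0.562  0.0519] [0.06  0.256] 5.618744373321533
stop 0.75 [297.  18.] [0.5583 0.2014 0.0309] [0.5595 0.204 ] [0.07  0.019] 4.081810474395752
fence 0.86 [336.  88.] [0.5896 0.1639 0.037 ] [0.5903 0.1096] [0.04  0.163] 6.1512885093688965
```

View pics/w4.png

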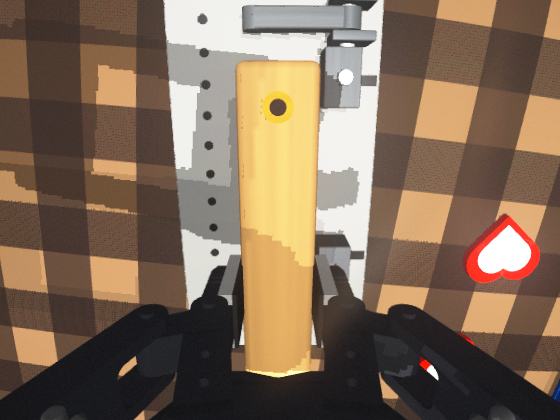

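The wrist view shows the bar held straight: end at row ~62, sides at columns ~238 and 320. Above it is the stop arm, with its flank at row ~30, and the fence block at (342,80). I'll measure those in the jig frame.

```bash
cat >> h.py <<'E'
J=np.array([.554,.104]);A=.107;EX=np.array([np.cos(A),np.sin(A)]);EY=np.array([-EX[1],EX[0]])
def jig(w): w=np.asarray(w)-J;return np.stack([w@EX,w@EY],-1)
def pix(p,u,v,z):
    m=np.zeros(p["depth"].shape,bool);m[v,u]=1;return jig(onplane(p,m,z))[0]
E
python3 - <<'E'
from h import *
p=imaging.camera("wrist");P=cloud(p)
m=models.regions_of(p,"bar_center")[0]["region"]
hsv=cv2.cvtColor(p["image"],cv2.COLOR_BGR2HSV);g=(P[...,2]>.11)&(P[...,2]<.135)
zt=np.median(P[100:250,260:300,2]);print("ztop",zt)
q=jig(onplane(p,g&m&(np.arange(420)[:,None]<230),zt))
print("bar x 1,99%",np.percentile(q[:,0],[1,99]).round(4),"y max",np.percentile(q[:,1],99.8).round(4))
for lo in np.arange(.02,.11,.02):
    s=q[(q[:,1]>lo)&(q[:,1]<lo+.02)];print(lo.round(2),s[:,0].min().round(4),s[:,0].max().round(4))
for v in range(20,40,2): print(v,p["image"][v,280],pix(p,280,v,.031).round(4),jig(P[v,280,:2]).round(4),P[v,280,2].round(3))
for u in range(312,364,4): print(u,p["image"][95,u],P[95,u,2].round(3),jig(P[95,u,:2]).round(4))
print("grasp jig",jig(status.get_obs()["eef_pos"][:2]))
E
```

```text
ztop nan
bar x 1,99% [nan nan] y max nanTraceback (most recent call last):
  File "<stdin>", line 9, in <module>
    return umr_minimum(a, axis, None, out, keepdims, initial, where)
ValueError: zero-size array to reduction operation minimum which has no identity
```

```bash
python3 - <<'E'
from h import *
p=imaging.camera("wrist");P=cloud(p)
m=models.regions_of(p,"bar_center")[0]["region"]
zt=np.nanmedian(P[100:200,260:300,2]);print("ztop",zt)
q=jig(onplane(p,m&(np.arange(420)[:,None]<230),zt))
print("y max",np.percentile(q[:,1],[99,99.8]).round(4))
for lo in np.arange(.0,.11,.02):
    s=q[(q[:,1]>lo)&(q[:,1]<lo+.02)]
    if len(s): print(lo.round(2),np.percentile(s[:,0],[1,99]).round(4))
for v in range(20,40,2): print(v,p["image"][v,280],pix(p,280,v,.031).round(4),jig(P[v,280,:2]).round(4),P[v,280,2].round(3))
for u in range(316,364,4): print(u,p["image"][95,u],P[95,u,2].round(3),jig(P[95,u,:2]).round(4))
print("grasp jig",jig(status.get_obs()["eef_pos"][:2]))
E
```

```text
ztop 0.12630553466017555
y max [0.0605 0.0611]
0.0 [-0.0121  0.0165]
0.02 [-0.0121  0.0164]
0.04 [-0.0122  0.0168]
0.06 [-0.0107  0.0153]
20 [181 180 176] [0.004  0.0946] [0.004  0.0944] 0.032
22 [182 182 179] [0.004  0.0935] [0.004  0.0935] 0.031
24 [185 180 180] [0.004  0.0924] [0.004  0.0922] 0.032
26 [140 138 137] [0.004  0.0914] [0.004  0.0913] 0.031
28 [73 75 78] [0.004  0.0903] [0.0041 0.0908] 0.028
30 [68 71 72] [0.004  0.0891] [0.0041 0.0908] 0.022
32 [137 143 144] [0.004 0.088] [0.0042 0.0915] 0.013
34 [223 227 230] [0.004  0.0869] [0.0042 0.0904] 0.012
36 [222 227 228] [0.004  0.0858] [0.0042 0.0891] 0.013
38 [238 242 243] [0.004  0.0847] [0.0042 0.0879] 0.012
316 [117 194 240] 0.125 [0.0159 0.0499]
320 [61 76 93] 0.023 [0.0294 0.0523]
324 [107 109 115] 0.037 [0.0302 0.052 ]
328 [115 115 119] 0.037 [0.0325 0.052 ]
332 [118 118 125] 0.037 [0.035 0.052]
336 [117 118 121] 0.038 [0.0372 0.052 ]
340 [172 172 172] 0.037 [0.0397 0.052 ]
344 [192 191 189] 0.038 [0.042 0.052]
348 [192 190 185] 0.036 [0.0447 0.052 ]
352 [187 187 184] 0.039 [0.0466 0.052 ]
356 [188 185 187] 0.037 [0.0494 0.052 ]
360 [240 243 244] 0.012 [0.0574 0.0526]
grasp jig [ 0.00141316 -0.02655406]
```

>>> send_rows([
  [[0,0,0.8,0,0,0],[0,0,0.8,0,0,0],[0,0,0.7,0,0,0],[0,0,0.45,0,0,0],[0,0,0.2,0,0,0],[0,0,0,0,0,0],[0,0,0,0,0,0]],
])

```text
time_s: 11.98
eef_pos: [0.5585, 0.0782, 0.1945]
eef_rot: [0.0, 0.669, 0.743, 0.0]
wrist_force: [0.9, 0.6, -0.2]
opening: 0.336
grasp_force: 60.7
```

>>> send_rows([
  [[0.3,0,0,0,0,0],[0.3,0,0,0,0,0],[0.2,0,0,0,0,0],[0.08,0,0,0,0,0],[0,0,0,0,0,0],[0,0,0,0,0,0]],
])

```text
time_s: 12.48
eef_pos: [0.5555, 0.105, 0.1945]
eef_rot: [0.0, 0.669, 0.743, 0.0]
wrist_force: [0.2, 0.5, 0.1]
opening: 0.332
grasp_force: 60.7
```

```bash
python3 - <<'E'
from h import *
s=status.get_obs();print("grasp jig",jig(s["eef_pos"][:2]),s["eef_pos"],s["wrist_force"],s["torque"])
p=imaging.camera("wrist");P=cloud(p);cv2.imwrite("pics/w5.png",p["image"])
r=models.regions_of(p,"bar_center")[0];m=r["region"]&(np.arange(420)[:,None]<230)
print("ztop",np.nanmedian(P[100:200,260:300,2]))
q=jig(onplane(p,m,.035));print("y max",np.percentile(q[:,1],[99,99.8]).round(4))
for lo in np.arange(.0,.1,.02):
    s=q[(q[:,1]>lo)&(q[:,1]<lo+.02)]
    if len(s): print(lo.round(2),np.percentile(s[:,0],[1,99]).round(4))
E
```

```text
grasp jig [0.00159081 0.00082027] [0.55549411 0.10498547 0.19446077] [0.23783241 0.54753758 0.11389158] [-0.00504296  0.01264147  0.03961332]
ztop 0.03801282893263799
y max [0.0887 0.0891]
0.02 [-0.0124  0.0171]
0.04 [-0.0123  0.0171]
0.06 [-0.0123  0.0173]
0.08 [-0.0122  0.0171]
```

View pics/w5.png

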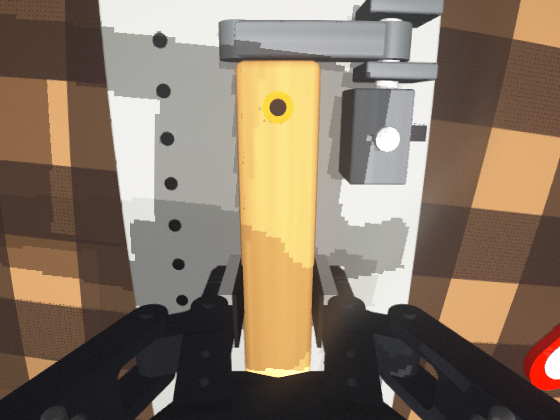

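The bar's end is ~1.5 mm from the stop, its side ~13 mm short of the fence, and it hangs ~4 mm above the bed. Next I'll lower it and move in gently.

>>> send_rows([
  [[0,0,0.07,0,0,0],[0,0,0.05,0,0,0],[0,0.1,0,0,0,0],[0,0.1,0,0,0,0],[0,0.1,0,0,0,0],[0,0.05,0,0,0,0],[0,0,0,0,0,0],[0,0,0,0,0,0]],
])

```text
time_s: 13.25
eef_pos: [0.566, 0.1054, 0.1907]
eef_rot: [0.0, 0.669, 0.743, -0.0]
wrist_force: [-1.4, -0.2, 5.1]
opening: 0.334
grasp_force: 61.4
```

>>> send_rows([
  [[0,0.02,0,0,0,0],[0,0.02,0,0,0,0],[0,0,0,0,0,0],[0,0,0,0,0,0]],
])

```text
time_s: 13.58
eef_pos: [0.5666, 0.1055, 0.1907]
eef_rot: [-0.0, 0.669, 0.743, -0.001]
wrist_force: [-5.9, -1.6, 6.4]
opening: 0.338
grasp_force: 61.6
```

>>> send_rows([
  [[0,0.02,-0.01,0,0,0],[0,0,0,0,0,0],[0,0,0,0,0,0],[0,0,0,0,0,0]],
])

```text
time_s: 13.92
eef_pos: [0.5675, 0.1057, 0.1907]
eef_rot: [-0.0, 0.669, 0.743, -0.0]
wrist_force: [-3.7, -0.8, 2.7]
opening: 0.338
grasp_force: 61.1
```

>>> send_rows([
  [[0,0.03,0,0,0,0],[0,0,0,0,0,0],[0,0,0,0,0,0],[0,0,0,0,0,0]],
])

```text
time_s: 14.25
eef_pos: [0.5679, 0.1058, 0.1907]
eef_rot: [-0.001, 0.669, 0.743, -0.001]
wrist_force: [-7.2, -2.9, 6.4]
opening: 0.335
grasp_force: 61.6
```

```bash
cat > m.py <<'E'
from h import *
s=status.get_obs();f=s["wrist_force"];print("grasp jig",jig(s["eef_pos"][:2]),"Fjig",f[:2]@EX,f[:2]@EY,f[2],s["torque"])
p=imaging.camera("wrist");P=cloud(p)
r=models.regions_of(p,"bar_center")[0];m=r["region"]&(np.arange(420)[:,None]<230)
print("ztop",np.nanmedian(P[100:200,260:300,2]))
q=jig(onplane(p,m,.034));print("y max",np.percentile(q[:,1],[99,99.8]).round(4))
for lo in np.arange(.02,.1,.02):
    s=q[(q[:,1]>lo)&(q[:,1]<lo+.02)]
    if len(s): print(lo.round(2),np.percentile(s[:,0],[1,99]).round(4))
F=[]
for _ in range(6):
    imaging.camera("top");f=status.get_obs()["wrist_force"];F.append([f[:2]@EX,f[:2]@EY,f[2]])
print("mean F jig",np.mean(F,0).round(2),np.std(F,0).round(2))
E
python3 m.py
```

```text
grasp jig [0.01398236 0.00028897] Fjig -7.465559181052538 -2.130230646904283 6.377478639967715 [-0.42173366  1.03470695  0.13635225]
ztop 0.034288182172033194
y max [0.0879 0.0882]
0.02 [-0.0002  0.0286]
0.04 [-0.0001  0.0287]
0.06 [-0.0001  0.0287]
0.08 [0.     0.0284]
mean F jig [-7.44 -1.41  7.22] [0.45 0.53 0.56]
```

>>> send_rows([
  [[0,0,-0.03,0,0,0],[0,0,0,0,0,0],[0,0,0,0,0,0],[0,0,0,0,0,0]],
])

```text
time_s: 14.98
eef_pos: [0.5678, 0.1058, 0.191]
eef_rot: [-0.001, 0.669, 0.743, -0.001]
wrist_force: [-5.1, -1.9, 1.3]
opening: 0.336
grasp_force: 60.9
```

```bash
python3 m.py
```

```text
grasp jig [0.01395588 0.00034335] Fjig -5.275378454262854 -1.379097476493206 1.2704435685952005 [-0.40478289  0.83004168  0.03893623]Traceback (most recent call last):
  File "m.py", line 4, in <module>
    r=models.regions_of(p,"bar_center")[0];m=r["region"]&(np.arange(420)[:,None]<230)
      ~~~~~~~~~~~~~~~~~~~~~~~~~~~~~~~~~^^^
IndexError: list index out of range
```

>>> send_rows([
  [[0,0.02,0,0,0,0],[0,0.015,0,0,0,0],[0,0,0,0,0,0],[0,0,0,0,0,0],[0,0,0,0,0,0]],
])

```text
time_s: 15.5
eef_pos: [0.5683, 0.1059, 0.191]
eef_rot: [-0.002, 0.669, 0.743, -0.002]
wrist_force: [-9.7, -3.4, 6.9]
opening: 0.337
grasp_force: 61.4
```

```bash
python3 m.py
```

```text
grasp jig [0.0143911  0.00035821] Fjig -10.023760035897086 -2.3609390180257046 6.8629293174964285 [-0.49116525  1.4410579   0.08156187]
ztop 0.03458910722661471
y max [0.088  0.0887]
0.02 [-0.0002  0.0287]
0.04 [-0.0002  0.0289]
0.06 [-0.0003  0.0289]
0.08 [0.     0.0285]
mean F jig [-9.77 -1.63  5.63] [0.14 0.42 0.53]
```

>>> send_rows([
  [[0,0.005,-0.02,0,0,0],[0,0,0,0,0,0],[0,0,0,0,0,0],[0,0,0,0,0,0],[0,0,0,0,0,0]],
])

```text
time_s: 16.32
eef_pos: [0.5683, 0.1059, 0.1911]
eef_rot: [-0.002, 0.669, 0.743, -0.002]
wrist_force: [-8.2, -3.5, -0.2]
opening: 0.333
grasp_force: 61.0
```

```bash
python3 m.py
```

```text
grasp jig [0.0144112  0.00033643] Fjig -8.50949952409864 -2.5834403819171667 -0.20319532660695194 [-0.49109895  1.27256652  0.04508758]
ztop 0.034610559457467244
y max [0.088  0.0884]
0.02 [-0.0001  0.0286]
0.04 [-0.0002  0.0287]
0.06 [-0.0002  0.0288]
0.08 [0.     0.0285]
mean F jig [-7.92 -2.12  1.21] [0.17 0.31 0.24]
```

```bash
python3 -c "
from h import *
print(ctrl.hand_in())"
```

```text
the job is handed in; nothing more can be done
None
```

I swung the stop down, laid the long bar on the bed along the fence with its end about 2 mm from the stop, and handed the job in with the gripper still pressing it on at about 8 N; no verdict came back.

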